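Lay the standing pine block into the corner of the carving board

ROBOT

A 7-joint arm with a two-finger parallel gripper is mounted at the origin on the work surface. World frame = base frame: x ahead of the robot, y to its left, z up, the work surface at z = 0. Lengths are in mm, angles in rad, forces in N, time in s.
With the tool pointing down it reaches from about 400 to 925 mm from the base axis. Payload 5.6 kg.
Tool frame: the origin (TCP) lies between the finger pads; the fingertips stand ahead of it and the grasp point (between the pads) lies 6 mm ahead of it (r.finger_overhang is the z of the fingertips in the tool frame, in mm); z points along the fingers, y is the line along which they close (so a half turn about z gives the same grasp; the last joint's range is limited). The gripper opens to 85 mm and grips with 20 to 120 N. Pads are 22 mm wide; open, the fingers measure 114 mm over their backs; the gripper's body (76 mm by 85 mm) begins 54 mm behind the grasp point. The pads swing forward as they close: fully open they stand 13 mm farther back than shut.
Start: joints at [-1.391, 0.468, -0.012, 1.603, 0.006, 1.071, -0.056], TCP at [143.666, 633.931, 224.49] pointing down, gripper open.
Joint ranges: [-2.53, 2.53], [-0.31, 2.02], [-1.57, 1.55], [0.28, 2.44], [-1.29, 4.43], [0.15, 1.84], [-2.92, 2.92]. Speed limits (rad/s): [2.57, 2.57, 3.14, 3.14, 3.14, 3.14, 3.14].

INTERFACE

Orientations are given as a unit quaternion [x, y, z, w].
In Python, from rig import state, read_camera, calibration, r gives the robot as it stands.
- The arm moves only by the shell command python3 -m creep 'ROWS' [OPENING]. ROWS is JSON, a list of rows, each an object with "linear": the shift along the tool's x, y, z in m, a list of three; "turn": the turn about the tool's z in degrees. A call has 1 to 10 rows; each row is the pose to reach, as a shift and turn from the pose commanded when the call began, along the tool's axes at that moment; what a row does not reach only later rows make up. A row lasts 1/12 s, in which the tool goes at most 41.7 mm and 7.16 degrees, less where a joint would pass 70% of its speed; a pose out of reach is approached as far as the arm can. A call with a gripper value outside its range is refused whole. OPENING is the opening in per cent of the stroke, from 0 (shut) to 100 (fully open), set as the call begins (- or left out, the last holds). The fingers move at their own pace and stop on an object; the grip force is fixed at half the most. Time passes only in rows, so rows that repeat a pose let the fingers close. It gives the time, the measured TCP pose, the force, the opening and the grip force at its end, in the units of the state.
- state(): the state, without advancing time (a new reading comes with each control period).
- read_camera(name): name is "side" or "top" or "wrist"; returns the picture (420x560x3 uint8, red, green, blue); there is no depth.
- calibration(name): a dict with "fx", "fy", "cx", "cy" (pixels), "origin" and "attitude" of the camera in the world; the wrist camera has in their place "hand_eye" (4x4, takes a point from camera to tool coordinates, whose origin is the TCP and whose axes are the flange's). Camera axes: x right, y up, looking along -z (the intrinsics and any distortion apply to the point x, -y, -z); pixel columns grow to the right and rows downward; lengths in mm; the calibration is good to about 2 mm. The wrist camera is an equidistant fisheye: a pixel r from the principal point sees the ray r / f radians off the axis. A picture is of the moment at which its call begins: read the wrist's pose just before it. calibration takes no time and is no camera call.
- r.sign_off(): hands the job in; it is judged then, once.
The state is a dict: "time_s": time; "q": joint angles; "qvel": joint speeds; "effort": joint torques, N m; "tcp_pos": TCP position; "tool_rot": TCP orientation; "force": force on the tool from outside, world axes, zero at the start; "moment": the same for the moment, N m; "finger_gap": opening from 0.0 (shut) to 1.0 (fully open); "grasp_force": force on a finger pad.
Only numpy, scipy, OpenCV 4.12 (cv2) and the standard library are available. Lean on these libraries where they do the work, as an engineer would, in place of code of your own. Each camera call takes 0.05 s, during which the arm holds its last target. There are 200 camera calls.

TASK

Push over the tall pine block that stands on end on the wooden corner board, so that it lies on its broad face on the board, and then push it along until it sits snugly in the corner, its end flush against the far end stop and its long side flush against the side fence. Only push with the fingers: do not lift the block, and leave all the other things where they are.

Things in the scene. Friction and masses are not known exactly. Their poses are not given: they have to be found in the camera images.
- board: Fixed brown wood base 300 (its x) x 280 (its y) x 18 mm, flat on the table, yaw up to 0.3 rad. Origin: centre of its underside; x to the end stop, y to the side fence, z up. Pale end stop along the far edge (x 125 to 150 mm, full width), pale side fence along the left edge (y 115 to 140 mm, x -150 to 125 mm); both 30 mm above its top (48 mm above the table). Near and right edges open.
- corner (a point): Inner corner, where the end stop's face meets the side fence's face, at the level of the board's top; axes parallel to the board's. Seated in the corner, the block's centre is 80 mm short of the stop's face and 45 mm from the fence's face.
- block: Loose pine block, 45 (its x) x 90 (its y) x 160 mm (its z), 0.2 to 0.45 kg. Starts standing on end on the board's near half, z up, +x broad face towards the end stop within 0.2 rad. Origin: centre of its bottom end. Pushed near its top towards the stop (under 2 N) it tips on its bottom edge without sliding and, once the top has moved 45 mm, falls by itself, to lie short of the stop.
- block_center (a point): Centre of the pine block (axes as the block's); 80 mm above the board's top while standing, 22.5 mm when lying on a broad face. The lying block slides on the board with a push of some 1 to 4 N.
- tin: Bystander: small round steel tin, 38 mm across, 24 mm high, on the board's near left part (about x -110, y 85 mm of the board), out of the block's way. Origin at its underside's centre.
- offcut: Bystander: short pine offcut, 45 x 70 x 75 mm high, standing on the table right of the board (at least 65 mm from its edge). Origin at its underside's centre.
- tape: Bystander: tape measure, 66 x 36 x 62 mm high, on the table right of the board. Origin at its underside's centre.
- screwdriver: Bystander: screwdriver lying on the table left of the board, outside the fence. Origin below its middle.
- glue: Bystander: white glue bottle, 56 mm across, 150 mm high, on the table left of the board. Origin at its underside's centre.
- mallet: Bystander: hammer with a wooden handle lying on the table further left. Origin below its middle.
- mug: Bystander: blue mug, 80 mm across, 90 mm high, on the table far right. Origin at its underside's centre.
Mind the look-alikes: they are no part of the job. Leave any grey, red or yellow look-alike of the block alone.

How it is judged:
By the outcome, as a careful person would: the job done as asked, in the order asked, and still so for the second after the job is handed in, with the robot touching nothing.
It also fails if it takes over 61 s, if anything falls off the work surface, if the arm or the gripper's body presses on something with over 40 N, if the wrist force passes 120 N, or if a joint passes its speed limit or range.

## Working session

There is one attempt and no reset: what is moved stays moved. The work goes in short steps, Python scripts to look and compute and a shell command to move; the robot and the scene stay as the last step left them, time stands still between calls to the robot, and variables do not carry over. Pictures are saved under pics/ and viewed, at most 10 in all, crops included, and the job is handed in when it is done.

```bash
mkdir -p pics; ls; python3 - <<'E'
from rig import state, read_camera, calibration, r
import cv2
s=state();print(s, r.finger_overhang)
for n in("top","side","wrist"):
    print(n,calibration(n))
for n in("top","side"):
    cv2.imwrite(f"pics/{n}0.png",cv2.cvtColor(read_camera(n),cv2.COLOR_RGB2BGR))
E
```

```text
pics
{'time_s': 0.0, 'q': array([-1.39102093,  0.46838168, -0.01159396,  1.60363565,  0.00597477,
        1.07137904, -0.05627269]), 'qvel': array([-0.00026554,  0.00029101,  0.00013476, -0.00146248, -0.00047302,
       -0.00012718, -0.0015828 ]), 'effort': array([-1.75761596e-05, -5.32381546e+01,  2.17686914e-02, -2.51308089e+01,
        1.14609743e-02,  7.63699907e-03, -9.46724128e-06]), 'tcp_pos': array([143.54940648, 633.36637262, 223.53041781]), 'tool_rot': array([ 1.11185592e-01,  9.93799266e-01, -8.83388364e-04, -4.57422873e-05]), 'force': array([-0.73117364, -0.4752356 ,  0.59907773]), 'moment': array([-0.0020406 ,  0.01161403, -0.02920116]), 'grasp_force': 0.0, 'finger_gap': 0.9958607811176088} 25.0
top {'fx': 542.3693021017336, 'fy': 542.3693021017336, 'cx': 280.06612755761034, 'cy': 208.19295700543873, 'origin': array([ 382.21670957,    7.16513615, 1655.32459377]), 'attitude': array([-0.05041721,  0.03859822,  0.71016472, -0.70116643])}
side {'fx': 442.47687369404656, 'fy': 442.47687369404656, 'cx': 277.9839647523969, 'cy': 209.20322818549073, 'origin': array([  29.67347305, -615.66944116,  676.96247384]), 'attitude': array([ 0.42883479, -0.15501582, -0.30412754,  0.83640735])}
wrist {'fx': 325.19226210127806, 'fy': 325.19226210127806, 'cx': 277.3798868805796, 'cy': 206.60455568901645, 'hand_eye': array([[-1.34439672e-03,  9.46579651e-01,  3.22467295e-01,
         8.23872559e+01],
       [ 9.99999047e-01,  1.17104368e-03,  7.31575954e-04,
         1.25313098e-01],
       [ 3.14871624e-04,  3.22467971e-01, -9.46580323e-01,
        -1.48660228e+02],
       [ 0.00000000e+00,  0.00000000e+00,  0.00000000e+00,
         1.00000000e+00]])}
```

View images.

View pics/top0.png

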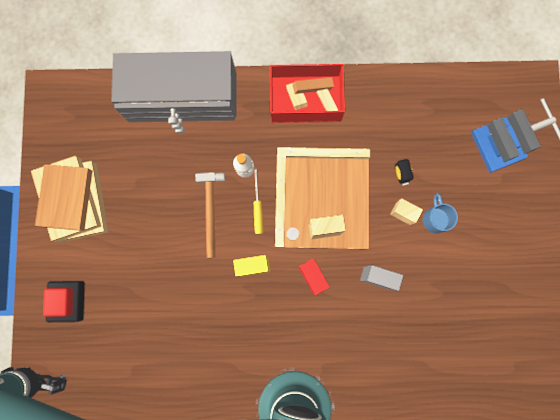

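View pics/side0.png

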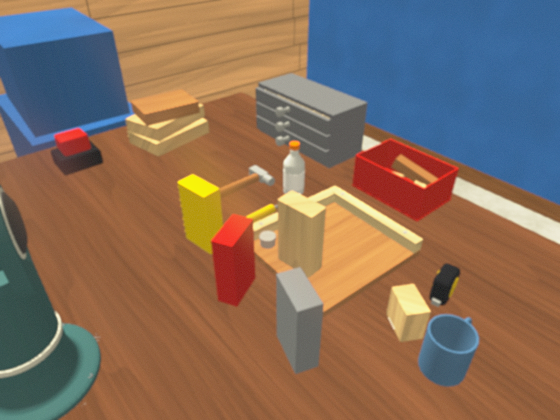

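The top view shows the board at about (277–370, 149–248), with its pale stop at the top and its fence on the left. Candidates for the block:
- pine, standing on the board: top (327,226), side (300,233)
- yellow: top (251,266)
- red: top (314,277)
- grey: top (382,278)
- pine offcut: top (406,211)

By the description it is the pine one on the board. I'll check that in a close crop.

```bash
python3 - <<'E'
import cv2,numpy as np
t=cv2.imread("pics/top0.png")[140:255,265:380]; s=cv2.imread("pics/side0.png")[185:285,270:334]
a=cv2.resize(t,None,fx=5,fy=5,interpolation=cv2.INTER_CUBIC)
b=cv2.resize(s,None,fx=3.4,fy=3.4,interpolation=cv2.INTER_CUBIC)
o=np.zeros((575,575+b.shape[1],3),np.uint8);o[:,:575]=a;o[:b.shape[0],575:]=b
cv2.imwrite("pics/crop0.png",o)
E
```

```text
(no output)
```

View pics/crop0.png

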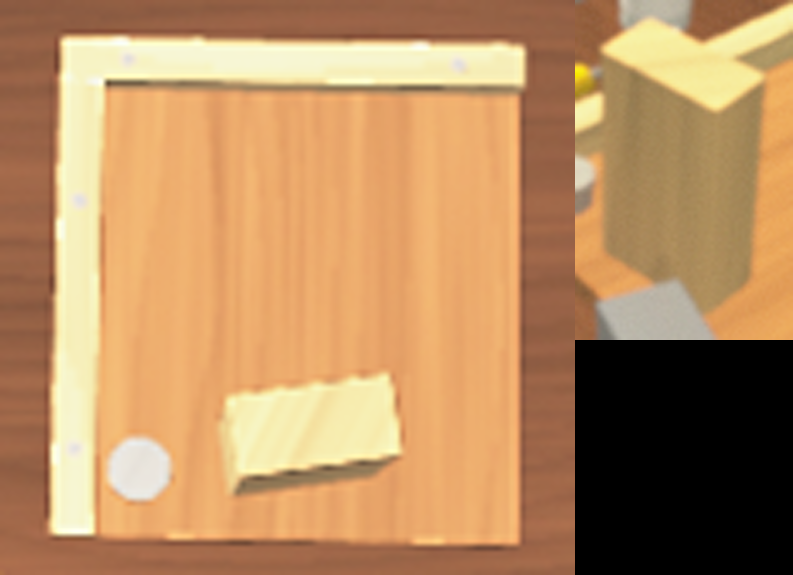

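The crop shows the pine block with its top corners at crop (225,396), (388,374), (401,456) and (237,477). The board's outline and the tin at (139,468) are also clear.

```bash
cat > h.py <<'E'
import numpy as np, cv2
from scipy.spatial.transform import Rotation as R
from rig import state, read_camera, calibration, r
def ray(c,p,z):
    k=calibration(c); A=R.from_quat(k["attitude"])
    d=A.apply([(p[0]-k["cx"])/k["fx"],-(p[1]-k["cy"])/k["fy"],-1]); o=k["origin"]
    return o+d*(z-o[2])/d[2]
def proj(c,P):
    k=calibration(c); q=R.from_quat(k["attitude"]).inv().apply(np.array(P)-k["origin"])
    return np.c_[k["cx"]+k["fx"]*q[...,0]/-q[...,2], k["cy"]-k["fy"]*q[...,1]/-q[...,2]]
def fit(src,dst):  # 2D rigid
    a=src.mean(0);b=dst.mean(0);s=src-a;d=dst-b
    th=np.arctan2((s[:,0]*d[:,1]-s[:,1]*d[:,0]).sum(),(s*d).sum())
    M=R.from_euler('z',th).as_matrix()[:2,:2]; t=b-M@a
    return th,t,(src@M.T+t-dst)
E
python3 - <<'E'
from h import *
np.set_printoptions(precision=1,suppress=True)
def c(x,y,z): return ray("top",((x+.5)/5-.5+265,(y+.5)/5-.5+140),z)[:2]
w=np.array([c(62,37,48),c(525,45,48),c(50,535,48),c(520,545,18),c(104,81,48),c(94,535,48)])
b=np.array([[150,140],[150,-140],[-150,140],[-150,-140],[125,115],[-150,115.]])
th,t,e=fit(b,w);print("board",th,t);print(e)
w=np.array([c(225,396,178),c(388,374,178),c(401,456,178),c(237,477,178)])
b2=np.array([[22.5,45],[22.5,-45],[-22.5,-45],[-22.5,45]])
ph,u,e=fit(b2,w);print("block",ph,u);print(e)
M=R.from_euler('z',th).as_matrix()[:2,:2]
print("block in board",M.T@(u-t),ph-th,"tin",M.T@(c(139,468,42)-t))
print("corner",M@[125,115]+t,"seat",M@[45,70]+t)
s=state();print(R.from_quat(s["tool_rot"]).as_matrix())
E
```

```text
board -0.031039076983572018 [617.7 -95.3]
[[-1.  -0.1]
 [-0.3 -0.2]
 [ 0.6 -1.2]
 [-0.2  0.8]
 [ 0.8  0.8]
 [ 0.2 -0.1]]
block 0.12019791547930432 [522.2 -97.3]
[[ 0.  -0.2]
 [-0.1 -0.2]
 [ 0.3  0.3]
 [-0.2  0.1]]
block in board [-95.5  -4.9] 0.15123699246287634 tin [-109.4   89.1]
corner [746.2  15.7] seat [664.9 -26.8]
[[-1.   0.2 -0. ]
 [ 0.2  1.  -0. ]
 [-0.  -0.  -1. ]]
```

```bash
python3 -m creep '[{"linear":[-0.2,-0.166,-0.026],"turn":35},{"linear":[-0.2,-0.166,-0.026],"turn":35},{"linear":[-0.2,-0.166,-0.026],"turn":35},{"linear":[-0.2,-0.166,-0.026],"turn":35},{"linear":[-0.2,-0.166,-0.026],"turn":35},{"linear":[-0.32,-0.265,-0.026],"turn":68},{"linear":[-0.32,-0.265,-0.026],"turn":68},{"linear":[-0.32,-0.265,-0.026],"turn":68},{"linear":[-0.32,-0.265,-0.026],"turn":68},{"linear":[-0.32,-0.265,-0.026],"turn":68}]' 50
cat >> h.py <<'E'
def go(x,y,z,yaw):
    "shift (m, tool axes now) and turn (deg) to TCP x,y,z with tool x at world yaw (deg)"
    s=state(); M=R.from_quat(s["tool_rot"])
    d=M.inv().apply(np.array([x,y,z])-s["tcp_pos"])/1000
    v=M.apply([1,0,0]); y0=np.degrees(np.arctan2(v[1],v[0]))
    print("shift",d.round(4),"turn",round((y0-yaw+180)%360-180,2),"at",s["tcp_pos"].round(1),"yaw",round(y0,2),"F",s["force"].round(1),"t",round(s["time_s"],2),"gap",round(s["finger_gap"],2),"q",s["q"].round(2))
E
python3 - <<'E'
from h import *
for n,p in dict(yellow=(251,266),red=(314,277),grey=(382,278)).items(): print(n,ray("top",p,160)[:2].round())
print("glue",ray("top",(243,160),150)[:2].round())
go(466,-104,240,6.9)
E
```

```text
time_s: 0.93
tcp_pos: [397.8, 302.8, 250.5]
tool_rot: [0.65, 0.76, 0.0, -0.0]
force: [0.9, 0.6, -0.1]
finger_gap: 0.496
grasp_force: 0.0
yellow [413. 113.]
red [381. -59.]
grey [ 376. -245.]
glue [712. 135.]
shift [-0.4125  0.0044  0.0104] turn 92.01 at [397.8 302.8 250.5] yaw 98.91 F [ 0.9  0.6 -0.1] t 0.93 gap 0.5 q [-1.04  0.18  0.37  1.96 -0.08  1.02 -0.48]
```

```bash
python3 -m creep '[{"linear":[-0.412,0.004,0.0],"turn":70},{"linear":[-0.412,0.004,0.0],"turn":70},{"linear":[-0.412,0.004,0.0],"turn":70},{"linear":[-0.412,0.004,0.0],"turn":70},{"linear":[-0.412,0.004,0.0],"turn":70},{"linear":[-0.412,0.004,0.0],"turn":70},{"linear":[-0.412,0.004,0.0],"turn":70},{"linear":[-0.412,0.004,0.0],"turn":70},{"linear":[-0.412,0.004,0.0],"turn":70},{"linear":[-0.412,0.004,0.0],"turn":70}]'
python3 -c "
from h import *
go(466,-104,180,6.9)"
```

```text
time_s: 1.77
tcp_pos: [466.9, -103.8, 250.7]
tool_rot: [0.968, 0.249, 0.0, -0.0]
force: [1.2, 0.5, 0.2]
finger_gap: 0.499
grasp_force: 0.0
shift [-0.001  -0.0003  0.0707] turn 21.94 at [ 466.9 -103.8  250.7] yaw 28.84 F [1.2 0.5 0.2] t 1.77 gap 0.5 q [-0.58  0.16  0.82  2.02 -0.14  1.01 -0.76]
```

```bash
python3 -m creep '[{"linear":[-0.001,0,0.0],"turn":22},{"linear":[-0.001,0,0.0],"turn":22},{"linear":[-0.001,0,0.0],"turn":22},{"linear":[-0.001,0,0.03],"turn":22},{"linear":[-0.001,0,0.055],"turn":22},{"linear":[-0.001,0,0.07],"turn":22},{"linear":[-0.001,0,0.07],"turn":22},{"linear":[-0.001,0,0.07],"turn":22}]'
python3 -c "
from h import *
go(522.2,-97.3,180,6.9)
cv2.imwrite('pics/side1.png',cv2.cvtColor(read_camera('side')[130:330,160:400],cv2.COLOR_RGB2BGR).repeat(3,0).repeat(3,1))"
```

```text
time_s: 2.43
tcp_pos: [465.8, -101.9, 180.1]
tool_rot: [0.998, 0.063, -0.001, 0.0]
force: [-0.0, 0.0, 0.2]
finger_gap: 0.498
grasp_force: 0.0
shift [0.0565 0.0025 0.    ] turn 0.31 at [ 465.8 -101.9  180.1] yaw 7.21 F [-0.   0.   0.2] t 2.43 gap 0.5 q [-0.56  0.29  0.83  2.1  -0.28  0.87 -1.01]
```

View pics/side1.png

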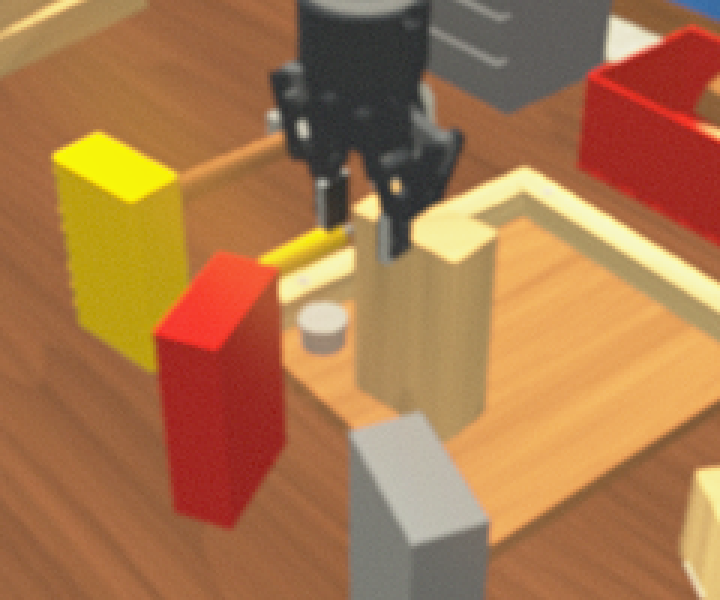

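Both fingertips, at crop (333,228) and (395,260), stand behind the broad face just below the block's top, and the red block is clear. I'll push now.

```bash
python3 -m creep '[{"linear":[0.01,0.002,0]},{"linear":[0.018,0.002,0]},{"linear":[0.024,0.002,0]},{"linear":[0.029,0.002,0]},{"linear":[0.034,0.002,0]},{"linear":[0.039,0.002,0]},{"linear":[0.044,0.002,0]},{"linear":[0.049,0.002,0]},{"linear":[0.054,0.002,0]},{"linear":[0.059,0.002,0]}]'
python3 -m creep '[{"linear":[0.005,0,0]},{"linear":[0.01,0,0]},{"linear":[0.015,0,0]},{"linear":[0.02,0,0]},{"linear":[0.024,0,0]},{"linear":[0.024,0,0]},{"linear":[0.024,0,0]},{"linear":[0.024,0,0]},{"linear":[0.024,0,0]}]'
python3 -c "
from h import *
go(522.2,-97.3,180,6.9)
a=read_camera('top')[140:255,265:380];b=read_camera('side')[160:320,230:430]
a=cv2.resize(a,(480,480),interpolation=cv2.INTER_CUBIC);b=cv2.resize(b,(320,256))
o=np.zeros((480,800,3),np.uint8);o[:,:480]=a;o[:256,480:]=b
cv2.imwrite('pics/c2.png',cv2.cvtColor(o,cv2.COLOR_RGB2BGR))"
```

```text
shift [0.0557 0.0023 0.001 ] turn 0.31 at [ 466.6 -102.   181. ] yaw 7.21 F [-0.7 -0.2  0.5] t 2.48 gap 0.5 q [-0.56  0.29  0.83  2.1  -0.28  0.87 -1.01]invalid input
invalid input
```

View pics/c2.png

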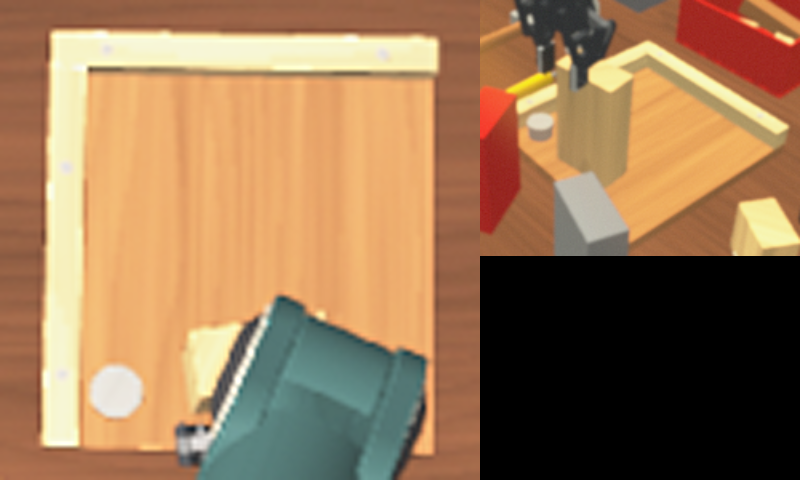

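The rows were refused because "turn" is required in each one. The picture shows the block still standing, with nothing moved. I'll send them again with "turn".

```bash
python3 -m creep '[{"linear":[0.01,0.002,0],"turn":0},{"linear":[0.018,0.002,0],"turn":0},{"linear":[0.024,0.002,0],"turn":0},{"linear":[0.029,0.002,0],"turn":0},{"linear":[0.034,0.002,0],"turn":0},{"linear":[0.039,0.002,0],"turn":0},{"linear":[0.044,0.002,0],"turn":0},{"linear":[0.049,0.002,0],"turn":0},{"linear":[0.054,0.002,0],"turn":0},{"linear":[0.059,0.002,0],"turn":0}]'
python3 -m creep '[{"linear":[0.005,0,0],"turn":0},{"linear":[0.01,0,0],"turn":0},{"linear":[0.015,0,0],"turn":0},{"linear":[0.02,0,0],"turn":0},{"linear":[0.024,0,0],"turn":0},{"linear":[0.024,0,0],"turn":0},{"linear":[0.024,0,0],"turn":0},{"linear":[0.024,0,0],"turn":0},{"linear":[0.024,0,0],"turn":0}]'
python3 -c "
from h import *
go(522.2,-97.3,180,6.9)
a=read_camera('top')[140:255,265:380];b=read_camera('side')[160:320,230:430]
a=cv2.resize(a,(480,480),interpolation=cv2.INTER_CUBIC);b=cv2.resize(b,(320,256))
o=np.zeros((480,800,3),np.uint8);o[:,:480]=a;o[:256,480:]=b
cv2.imwrite('pics/c3.png',cv2.cvtColor(o,cv2.COLOR_RGB2BGR))"
```

```text
time_s: 3.42
tcp_pos: [525.6, -96.3, 180.5]
tool_rot: [0.998, 0.063, -0.0, -0.0]
force: [0.9, -0.5, -0.1]
finger_gap: 0.496
grasp_force: 0.0
time_s: 4.17
tcp_pos: [548.7, -93.4, 180.5]
tool_rot: [0.998, 0.063, -0.0, -0.0]
force: [0.3, -0.3, 1.0]
finger_gap: 0.497
grasp_force: 0.0
shift [-0.0267  0.0006  0.0005] turn 0.31 at [548.7 -93.4 180.5] yaw 7.21 F [ 0.3 -0.3  1. ] t 4.17 gap 0.5 q [-0.5   0.44  0.77  1.91 -0.37  0.94 -0.99]
```

View pics/c3.png

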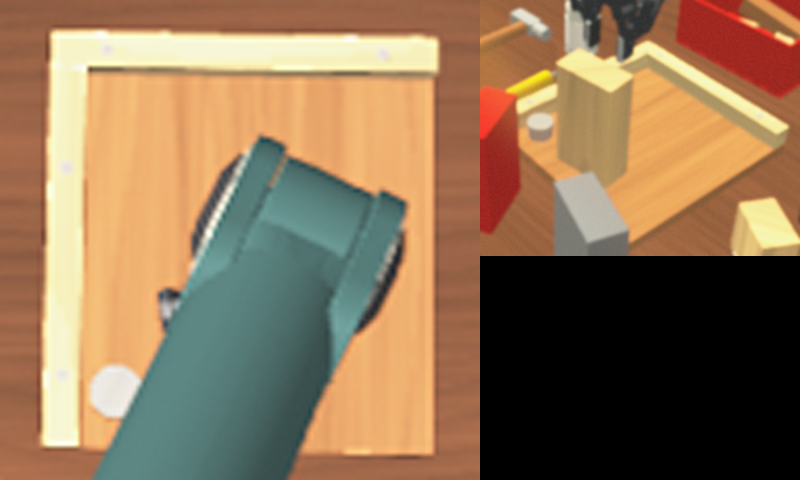

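The block still stands and has not moved: the fingers passed over its top. I'll work out the true fingertip height from the earlier side picture.

```bash
python3 - <<'E'
from h import *
for z in (180,170,160,150): print(z,[( (proj("side",[[465.8+.125*s,-101.9-.99*s,z]])[0]-[160,130])*3).round() for s in (-27,27)])
print("block top",((proj("side",[[522.2-22.3+5.4*s,-97.3-2.7-44.7*s,178] for s in (-1,1)])-[160,130])*3).round())
go(462,-105,200,6.9)
go(462,-105,150,6.9)
E
```

```text
180 [array([332., 236.]), array([395., 271.])]
170 [array([332., 249.]), array([395., 283.])]
160 [array([332., 261.]), array([394., 296.])]
150 [array([332., 273.]), array([394., 308.])]
block top [[350. 207.]
 [455. 263.]]
shift [-0.0875  0.0006 -0.0195] turn 0.32 at [548.8 -93.4 180.5] yaw 7.22 F [ 0.4  0.1 -0.3] t 4.27 gap 0.5 q [-0.5   0.44  0.77  1.91 -0.37  0.94 -0.99]
shift [-0.0875  0.0006  0.0305] turn 0.32 at [548.8 -93.4 180.5] yaw 7.22 F [ 0.4  0.1 -0.3] t 4.27 gap 0.5 q [-0.5   0.44  0.77  1.91 -0.37  0.94 -0.99]
```

The tips sit at about z 187 when the TCP reads 180, so they are higher than the nominal overhang suggests. I'll back off over the block, go 30 mm lower, and check.

```bash
python3 -m creep '[{"linear":[0,0,-0.02],"turn":0},{"linear":[-0.03,0,-0.02],"turn":0},{"linear":[-0.06,0,-0.02],"turn":0},{"linear":[-0.09,0,-0.02],"turn":0},{"linear":[-0.09,0,-0.02],"turn":0},{"linear":[-0.09,0,0.005],"turn":0},{"linear":[-0.09,0,0.03],"turn":0},{"linear":[-0.09,0,0.03],"turn":0},{"linear":[-0.09,0,0.03],"turn":0}]'
python3 - <<'E'
from h import *
go(522.2,-97.3,180,6.9)
a=cv2.resize(read_camera('wrist'),(373,280))
b=cv2.resize(read_camera('side')[180:300,230:370],(420,360),interpolation=cv2.INTER_CUBIC)
o=np.zeros((360,793,3),np.uint8);o[:,:420]=b;o[:280,420:]=a
cv2.imwrite('pics/c4.png',cv2.cvtColor(o,cv2.COLOR_RGB2BGR))
p=state()["tcp_pos"]
for z in (p[2]+10,p[2],p[2]-15,p[2]-25):
  print(round(z),[( (proj("side",[[p[0]+.125*s,p[1]-.99*s,z]])[0]-[230,180])*3).round() for s in (-27,27)])
E
```

```text
time_s: 5.02
tcp_pos: [459.1, -104.9, 150.1]
tool_rot: [0.998, 0.063, -0.001, 0.0]
force: [-0.7, 0.1, 0.1]
finger_gap: 0.501
grasp_force: 0.0
shift [ 0.0635  0.0004 -0.03  ] turn 0.3 at [ 459.1 -104.9  150.1] yaw 7.2 F [-0.7  0.1  0.1] t 5.02 gap 0.5 q [-0.52  0.33  0.81  2.13 -0.33  0.8  -0.95]
161 [array([119., 115.]), array([181., 150.])]
151 [array([119., 127.]), array([181., 162.])]
136 [array([119., 145.]), array([181., 181.])]
126 [array([120., 157.]), array([180., 193.])]
```

View pics/c4.png

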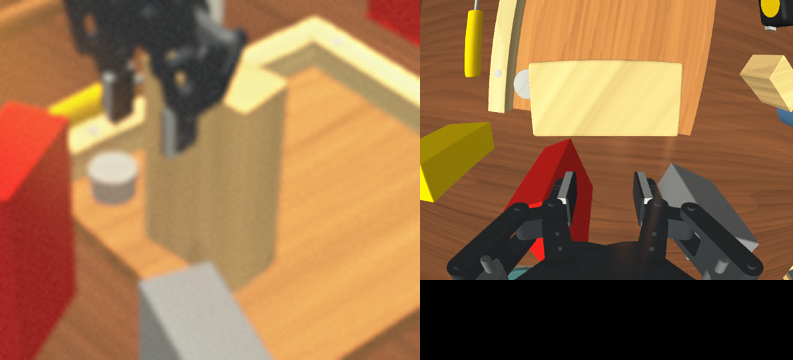

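The tips now show at crop (118,118) and (177,157), which is about z 156 and well below the block's top at z 178. The wrist view shows the block square ahead, so I'll push.

```bash
python3 -m creep '[{"linear":[0.012,0,0],"turn":0},{"linear":[0.022,0,0],"turn":0},{"linear":[0.028,0,0],"turn":0},{"linear":[0.033,0,0],"turn":0},{"linear":[0.038,0,0],"turn":0},{"linear":[0.043,0,0],"turn":0},{"linear":[0.048,0,0],"turn":0},{"linear":[0.053,0,0],"turn":0},{"linear":[0.058,0,0],"turn":0},{"linear":[0.063,0,0],"turn":0}]'
python3 -m creep '[{"linear":[0.005,0,0],"turn":0},{"linear":[0.01,0,0],"turn":0},{"linear":[0.015,0,0],"turn":0},{"linear":[0.02,0,0],"turn":0},{"linear":[0.025,0,0],"turn":0},{"linear":[0.028,0,0],"turn":0},{"linear":[0.028,0,0],"turn":0},{"linear":[0.028,0,0],"turn":0},{"linear":[0.028,0,0],"turn":0},{"linear":[0.028,0,0],"turn":0}]'
python3 -c "
from h import *
go(522.2,-97.3,180,6.9)
a=read_camera('wrist');b=read_camera('side')[160:320,230:430]
a=cv2.resize(a,(480,360));b=cv2.resize(b,(320,256))
o=np.zeros((360,800,3),np.uint8);o[:,:480]=a;o[:256,480:]=b
cv2.imwrite('pics/c5.png',cv2.cvtColor(o,cv2.COLOR_RGB2BGR))"
```

```text
time_s: 5.95
tcp_pos: [522.7, -96.6, 150.5]
tool_rot: [0.998, 0.063, 0.0, 0.0]
force: [0.4, -0.5, 0.3]
finger_gap: 0.501
grasp_force: 0.1
time_s: 6.78
tcp_pos: [549.6, -93.2, 150.5]
tool_rot: [0.998, 0.063, -0.0, -0.0]
force: [0.5, -0.4, -0.6]
finger_gap: 0.501
grasp_force: 0.0
shift [-0.0277  0.0006 -0.0295] turn 0.31 at [549.6 -93.2 150.5] yaw 7.21 F [ 0.5 -0.4 -0.6] t 6.78 gap 0.5 q [-0.47  0.48  0.75  1.93 -0.42  0.89 -0.95]
```

View pics/c5.png

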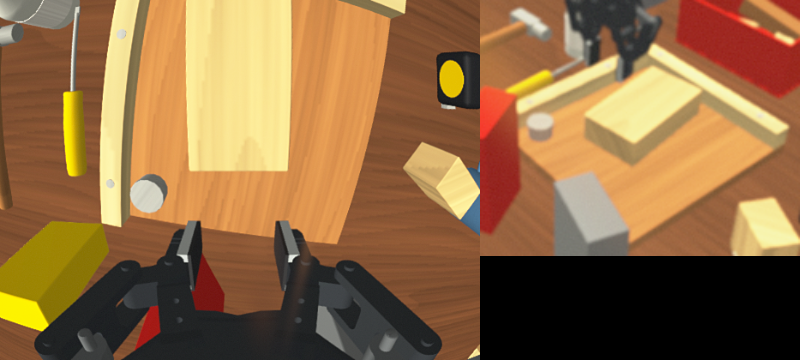

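The block has fallen and lies on its broad face, short of the stop and clear of the tin. In the wrist view its near-end top corners are at (188,170) and (290,170), and its sides run up to (186,0) and (293,0). I'll locate it from those.

```bash
cat >> h.py <<'E'
def wray(p,z,s):
    k=calibration("wrist"); dx,dy=(p[0]-k["cx"])/k["fx"],(p[1]-k["cy"])/k["fy"]; th=np.hypot(dx,dy)
    v=np.array([np.sin(th)*dx/th,-np.sin(th)*dy/th,-np.cos(th)]); H=k["hand_eye"]; M=R.from_quat(s["tool_rot"])
    o=s["tcp_pos"]+M.apply(H[:3,3]); d=M.apply(H[:3,:3]@v)
    return (o+d*(z-o[2])/d[2])[:2]
BT=np.array([617.7,-95.3]);BY=-0.031
def tob(p): c,s=np.cos(BY),np.sin(BY); d=np.array(p)-BT; return np.array([c*d[0]+s*d[1],-s*d[0]+c*d[1]])
def tow(p): c,s=np.cos(BY),np.sin(BY); return BT+[c*p[0]-s*p[1],s*p[0]+c*p[1]]
E
python3 - <<'E'
from h import *
s=state()
for p in ((188,170),(290,170),(186,1),(293,1)):
    print(p,tob(wray(np.array(p)*560/480,63,s)).round(1))
for p in ((148,180),): print("tin",tob(wray(np.array(p)*560/480,42,s)).round(1))
print(tob(s["tcp_pos"][:2]))
E
```

```text
(188, 170) [-65.   45.6]
(290, 170) [-50.8 -44.9]
(186, 1) [82.8 67.6]
(293, 1) [ 97.  -21.2]
tin [-88.9  88.7]
[-6.79733209e+01  1.22857028e-02]
```

```bash
python3 - <<'E'
from h import *
print(tow((-115,4)))
go(*tow((-115,4)),150,-1.78)
go(*tow((-115,4)),32,-1.78)
E
```

```text
[502.87923322 -87.73749281]
shift [-0.0458 -0.0113  0.0005] turn 9.0 at [549.8 -93.2 150.5] yaw 7.22 F [0.8 0.6 0.3] t 6.88 gap 0.5 q [-0.47  0.48  0.75  1.93 -0.42  0.89 -0.95]
shift [-0.0458 -0.0113  0.1185] turn 9.0 at [549.8 -93.2 150.5] yaw 7.22 F [0.8 0.6 0.3] t 6.88 gap 0.5 q [-0.47  0.48  0.75  1.93 -0.42  0.89 -0.95]
```

```bash
python3 -m creep '[{"linear":[-0.023,-0.006,0],"turn":5},{"linear":[-0.046,-0.011,0],"turn":9},{"linear":[-0.046,-0.011,0],"turn":9},{"linear":[-0.046,-0.011,0.03],"turn":9},{"linear":[-0.046,-0.011,0.06],"turn":9},{"linear":[-0.046,-0.011,0.08],"turn":9},{"linear":[-0.046,-0.011,0.09],"turn":9},{"linear":[-0.046,-0.011,0.1],"turn":9},{"linear":[-0.046,-0.011,0.1],"turn":9}]'
python3 - <<'E'
from h import *
go(*tow((-115,4)),32,-1.78)
p=state()["tcp_pos"]; S=read_camera('side')
b=cv2.resize(S[180:320,210:380],(680,560),interpolation=cv2.INTER_CUBIC)
cv2.imwrite('pics/c6.png',cv2.cvtColor(b,cv2.COLOR_RGB2BGR))
for z in (p[2]+10,p[2],p[2]-15):
  print(round(z),[( (proj("side",[[p[0]-.031*s,p[1]-s,z]])[0]-[210,180])*4).round() for s in (-27,27)])
E
```

```text
time_s: 7.63
tcp_pos: [502.4, -88.2, 49.4]
tool_rot: [1.0, -0.015, -0.001, 0.0]
force: [-0.9, 0.5, -0.3]
finger_gap: 0.501
grasp_force: 0.0
shift [ 0.0005 -0.0004  0.0174] turn 0.01 at [502.4 -88.2  49.4] yaw -1.77 F [-0.9  0.5 -0.3] t 7.63 gap 0.5 q [-0.42  0.58  0.67  2.09 -0.58  0.66 -0.96]
59 [array([287., 257.]), array([352., 310.])]
49 [array([287., 271.]), array([352., 324.])]
34 [array([287., 292.]), array([351., 345.])]
```

View pics/c6.png

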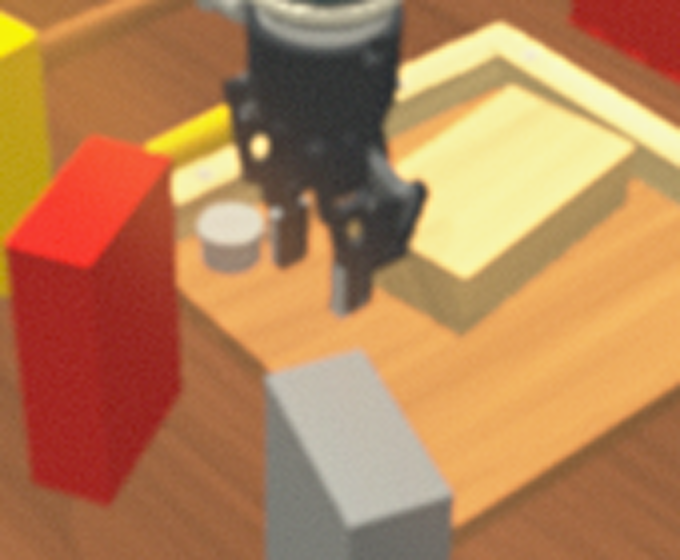

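The tips are at (287,265) and (345,315), about z 55, or TCP + 6. They stand behind the near end with the tin clear. I'll lower 22 mm and push along the board's x.

```bash
python3 -m creep '[{"linear":[0,0,0.012],"turn":0},{"linear":[0,0,0.022],"turn":0},{"linear":[0,0,0.022],"turn":0},{"linear":[0.008,0,0.022],"turn":0},{"linear":[0.014,0,0.022],"turn":0},{"linear":[0.019,0,0.022],"turn":0},{"linear":[0.024,0,0.022],"turn":0},{"linear":[0.029,0,0.022],"turn":0},{"linear":[0.034,0,0.022],"turn":0},{"linear":[0.039,0,0.022],"turn":0}]'
python3 - <<'E'
from h import *
for p in ((463,332,18),(463,278,63),(635,150,63),(512,86,63)): print(tob(ray("side",(p[0]/4+210,p[1]/4+180),p[2])[:2]).round(1))
go(*tow((-46,4)),27,-1.78)
E
```

```text
time_s: 8.52
tcp_pos: [542.3, -89.1, 28.5]
tool_rot: [1.0, -0.015, -0.0, -0.0]
force: [-3.0, -0.0, 1.1]
finger_gap: 0.494
grasp_force: 1.1
[-49.2 -40.1]
[-56.2 -43.6]
[ 99.1 -22.7]
[89. 68.]
shift [ 0.0296 -0.0002  0.0015] turn 0.03 at [542.3 -89.1  28.5] yaw -1.75 F [-3.  -0.   1.1] t 8.52 gap 0.49 q [-0.38  0.66  0.63  2.   -0.62  0.67 -0.95]
```

```bash
python3 -m creep '[{"linear":[0.004,0,0],"turn":0},{"linear":[0.008,0,0],"turn":0},{"linear":[0.012,0,0],"turn":0},{"linear":[0.015,0,0],"turn":0},{"linear":[0.018,0,0],"turn":0},{"linear":[0.020,0,0],"turn":0},{"linear":[0.022,0,0],"turn":0},{"linear":[0.024,0,0],"turn":0}]'
python3 -m creep '[{"linear":[0.001,0,0],"turn":0},{"linear":[0.002,0,0],"turn":0},{"linear":[0.003,0,0],"turn":0}]'
python3 -m creep '[{"linear":[0.001,0,0],"turn":0},{"linear":[0.002,0,0],"turn":0},{"linear":[0.003,0,0],"turn":0}]'
python3 - <<'E'
from h import *
go(*tow((-46,4)),27,-1.78);print(tob(state()["tcp_pos"][:2]))
E
```

```text
time_s: 9.18
tcp_pos: [566.0, -90.0, 28.4]
tool_rot: [1.0, -0.015, -0.0, 0.0]
force: [-2.1, -0.4, -1.8]
finger_gap: 0.499
grasp_force: 0.9
time_s: 9.43
tcp_pos: [566.7, -89.9, 28.2]
tool_rot: [1.0, -0.015, -0.002, -0.001]
force: [-9.7, 1.6, 6.8]
finger_gap: 0.503
grasp_force: 5.0
time_s: 9.68
tcp_pos: [566.8, -89.8, 28.2]
tool_rot: [1.0, -0.015, -0.005, -0.002]
force: [-18.8, 1.6, 14.9]
finger_gap: 0.499
grasp_force: 9.1
shift [ 0.005  -0.0001  0.0011] turn 0.05 at [566.8 -89.8  28.2] yaw -1.73 F [-18.8   1.6  14.9] t 9.68 gap 0.5 q [-0.37  0.7   0.63  1.93 -0.62  0.72 -0.97]
[-51.01653269   3.94113747]
```

The force rises sharply at the stop, so the end is seated there. I'll back off, rise, and go round to the block's right side.

```bash
python3 -m creep '[{"linear":[-0.012,0,0],"turn":0},{"linear":[-0.03,0,0],"turn":0},{"linear":[-0.03,0,-0.04],"turn":0},{"linear":[-0.03,0,-0.08],"turn":0},{"linear":[-0.02,0.02,-0.08],"turn":-7},{"linear":[0,0.045,-0.08],"turn":-14},{"linear":[0.03,0.06,-0.08],"turn":-21},{"linear":[0.06,0.08,-0.08],"turn":-28},{"linear":[0.09,0.095,-0.08],"turn":-35},{"linear":[0.09,0.095,-0.08],"turn":-42}]'
python3 -m creep '[{"linear":[0,0,0],"turn":-48},{"linear":[0,0,0],"turn":-48},{"linear":[0,0,0],"turn":-48},{"linear":[0,0,0],"turn":-48},{"linear":[0,0,0],"turn":-48},{"linear":[0,0,0],"turn":-48},{"linear":[0,0,0],"turn":-48},{"linear":[0,0,0],"turn":-48}]'
python3 - <<'E'
from h import *
go(*tow((45,-95)),27,88.22);print(tob(state()["tcp_pos"][:2]))
S=cv2.cvtColor(read_camera('side'),cv2.COLOR_RGB2BGR); cv2.imwrite('pics/c7.png',cv2.resize(S[170:310,230:430],(800,560),interpolation=cv2.INTER_CUBIC))
E
```

```text
time_s: 10.52
tcp_pos: [664.4, -192.6, 109.4]
tool_rot: [0.938, 0.346, 0.003, 0.004]
force: [-1.3, 0.4, -0.1]
finger_gap: 0.504
grasp_force: 0.0
time_s: 11.18
tcp_pos: [659.8, -188.6, 109.1]
tool_rot: [0.718, 0.696, 0.001, 0.001]
force: [0.7, -0.2, -0.2]
finger_gap: 0.5
grasp_force: 0.0
shift [-0.0031 -0.0002  0.0821] turn 0.07 at [ 659.8 -188.6  109.1] yaw 88.29 F [ 0.7 -0.2 -0.2] t 11.18 gap 0.5 q [ 0.01  0.66  0.32  1.61 -0.25  0.91  0.39]
[ 44.97279839 -91.91243448]
```

```bash
python3 -m creep '[{"linear":[-0.003,0,0.03],"turn":0},{"linear":[-0.003,0,0.06],"turn":0},{"linear":[-0.003,0,0.081],"turn":0},{"linear":[-0.003,0,0.081],"turn":0},{"linear":[0.009,0,0.081],"turn":0},{"linear":[0.018,0,0.081],"turn":0},{"linear":[0.024,0,0.081],"turn":0},{"linear":[0.03,0,0.081],"turn":0},{"linear":[0.036,0,0.081],"turn":0},{"linear":[0.042,0,0.081],"turn":0}]'
python3 -m creep '[{"linear":[0.005,0,0],"turn":0},{"linear":[0.01,0,0],"turn":0},{"linear":[0.015,0,0],"turn":0},{"linear":[0.02,0,0],"turn":0},{"linear":[0.025,0,0],"turn":0},{"linear":[0.03,0,0],"turn":0},{"linear":[0.035,0,0],"turn":0}]'
python3 - <<'E'
from h import *
go(*tow((45,9)),27,88.22);print(tob(state()["tcp_pos"][:2]))
E
```

```text
time_s: 12.07
tcp_pos: [660.8, -145.4, 28.6]
tool_rot: [0.718, 0.696, 0.0, 0.001]
force: [-1.5, -3.9, 3.0]
finger_gap: 0.499
grasp_force: 2.1
time_s: 12.65
tcp_pos: [661.7, -110.8, 27.7]
tool_rot: [0.718, 0.696, 0.0, 0.0]
force: [-0.5, -4.8, 3.6]
finger_gap: 0.497
grasp_force: 2.3
shift [0.0232 0.0006 0.0007] turn -0.02 at [ 661.7 -110.8   27.7] yaw 88.2 F [-0.5 -4.8  3.6] t 12.65 gap 0.5 q [-0.09  0.75  0.29  1.68 -0.28  0.76  0.31]
[ 44.42503711 -14.15389475]
```

```bash
python3 -m creep '[{"linear":[0.004,0,0],"turn":0},{"linear":[0.008,0,0],"turn":0},{"linear":[0.012,0,0],"turn":0},{"linear":[0.015,0,0],"turn":0},{"linear":[0.017,0,0],"turn":0},{"linear":[0.019,0,0],"turn":0}]'
python3 -m creep '[{"linear":[0.001,0,0],"turn":0},{"linear":[0.002,0,0],"turn":0},{"linear":[0.003,0,0],"turn":0}]'
python3 -m creep '[{"linear":[0.001,0,0],"turn":0},{"linear":[0.002,0,0],"turn":0},{"linear":[0.003,0,0],"turn":0}]'
python3 - <<'E'
from h import *
go(*tow((45,9)),27,88.22);print(tob(state()["tcp_pos"][:2]))
E
```

```text
time_s: 13.15
tcp_pos: [661.9, -91.8, 27.5]
tool_rot: [0.718, 0.696, 0.0, 0.0]
force: [-0.3, -3.6, 2.9]
finger_gap: 0.501
grasp_force: 2.4
time_s: 13.4
tcp_pos: [661.9, -89.1, 27.5]
tool_rot: [0.718, 0.696, -0.0, 0.0]
force: [0.6, -4.9, 3.3]
finger_gap: 0.498
grasp_force: 2.4
time_s: 13.65
tcp_pos: [662.0, -86.0, 27.5]
tool_rot: [0.718, 0.696, -0.0, 0.0]
force: [-0.2, -4.3, 3.7]
finger_gap: 0.497
grasp_force: 2.4
shift [-0.0016  0.001   0.0005] turn 0.0 at [662.  -86.   27.5] yaw 88.22 F [-0.2 -4.3  3.7] t 13.65 gap 0.5 q [-0.12  0.74  0.29  1.68 -0.29  0.76  0.27]
[43.98712729 10.64496007]
```

```bash
python3 -m creep '[{"linear":[0.001,0,0],"turn":0},{"linear":[0.002,0,0],"turn":0},{"linear":[0.003,0,0],"turn":0}]'
python3 -m creep '[{"linear":[0.001,0,0],"turn":0},{"linear":[0.002,0,0],"turn":0},{"linear":[0.003,0,0],"turn":0}]'
python3 - <<'E'
from h import *
go(*tow((45,9)),27,88.22);print(tob(state()["tcp_pos"][:2]))
E
```

```text
time_s: 13.9
tcp_pos: [662.1, -82.8, 27.5]
tool_rot: [0.718, 0.696, 0.0, -0.0]
force: [-0.3, -5.2, 3.7]
finger_gap: 0.502
grasp_force: 2.4
time_s: 14.15
tcp_pos: [662.0, -81.1, 27.5]
tool_rot: [0.718, 0.696, -0.001, 0.0]
force: [0.8, -8.0, 4.3]
finger_gap: 0.504
grasp_force: 4.1
shift [-0.0065  0.0012  0.0005] turn -0.04 at [662.  -81.1  27.5] yaw 88.18 F [ 0.8 -8.   4.3] t 14.15 gap 0.5 q [-0.13  0.74  0.29  1.69 -0.28  0.76  0.26]
[43.84094175 15.53824526]
```

```bash
python3 -m creep '[{"linear":[0.001,0,0],"turn":0},{"linear":[0.002,0,0],"turn":0},{"linear":[0.003,0,0],"turn":0},{"linear":[0.003,0,0],"turn":0}]'
python3 -m creep '[{"linear":[-0.01,0,0],"turn":0},{"linear":[-0.03,0,0],"turn":0},{"linear":[-0.03,0,0],"turn":0},{"linear":[-0.03,0,-0.04],"turn":0},{"linear":[-0.03,0,-0.08],"turn":0},{"linear":[-0.03,0,-0.08],"turn":7},{"linear":[-0.03,0,-0.08],"turn":14},{"linear":[-0.03,0,-0.08],"turn":21},{"linear":[-0.03,0,-0.08],"turn":28},{"linear":[-0.03,0,-0.08],"turn":35}]'
python3 - <<'E'
from h import *
go(*tow((-70,66)),108,-1.78)
E
```

```text
time_s: 14.48
tcp_pos: [661.9, -81.1, 27.5]
tool_rot: [0.719, 0.695, -0.002, 0.002]
force: [0.5, -12.4, 2.7]
finger_gap: 0.502
grasp_force: 5.8
time_s: 15.32
tcp_pos: [661.1, -103.8, 106.8]
tool_rot: [0.895, 0.446, 0.0, -0.002]
force: [-0.0, 1.5, -0.3]
finger_gap: 0.499
grasp_force: 0.0
shift [-0.0058 -0.1351 -0.0008] turn 54.77 at [ 661.1 -103.8  106.8] yaw 52.99 F [-0.   1.5 -0.3] t 15.32 gap 0.5 q [-0.22  0.66  0.48  1.66 -0.37  0.91 -0.25]
```

```bash
python3 - <<'E'
from h import *
go(*tow((-62,62)),108,-1.78)
E
python3 -m creep '[{"linear":[-0.001,-0.03,0],"turn":7},{"linear":[-0.002,-0.06,0],"turn":14},{"linear":[-0.003,-0.09,0],"turn":21},{"linear":[-0.004,-0.126,0],"turn":28},{"linear":[-0.004,-0.126,0],"turn":35},{"linear":[-0.004,-0.126,0],"turn":42},{"linear":[-0.004,-0.126,0],"turn":49},{"linear":[-0.004,-0.126,0],"turn":54.8},{"linear":[-0.004,-0.126,0],"turn":54.8}]' 20
python3 - <<'E'
from h import *
go(*tow((-62,62)),28,-1.78);print(tob(state()["tcp_pos"][:2]))
E
```

```text
shift [-0.0045 -0.1262 -0.0008] turn 54.77 at [ 661.1 -103.8  106.8] yaw 52.99 F [-0.   1.5 -0.3] t 15.32 gap 0.5 q [-0.22  0.66  0.48  1.66 -0.37  0.91 -0.25]
time_s: 16.07
tcp_pos: [557.5, -32.1, 106.8]
tool_rot: [1.0, -0.014, -0.001, -0.001]
force: [0.4, 0.2, -0.4]
finger_gap: 0.201
grasp_force: 0.0
shift [ 0.0002 -0.0006  0.0788] turn 0.2 at [557.5 -32.1 106.8] yaw -1.58 F [ 0.4  0.2 -0.4] t 16.07 gap 0.2 q [-0.56  0.56  0.74  1.96 -0.51  0.82 -1.14]
[-62.08532722  61.26692013]
```

```bash
python3 -m creep '[{"linear":[-0.001,0,0.03],"turn":0},{"linear":[-0.001,0,0.055],"turn":0},{"linear":[-0.001,0,0.07],"turn":0},{"linear":[-0.001,0,0.078],"turn":0},{"linear":[-0.001,0,0.078],"turn":0}]'
python3 -m creep '[{"linear":[0.003,0,0],"turn":0},{"linear":[0.006,0,0],"turn":0},{"linear":[0.008,0,0],"turn":0},{"linear":[0.010,0,0],"turn":0}]'
python3 -m creep '[{"linear":[0.001,0,0],"turn":0},{"linear":[0.002,0,0],"turn":0},{"linear":[0.003,0,0],"turn":0}]'
python3 - <<'E'
from h import *
go(*tow((-62,62)),28,-1.78);print(tob(state()["tcp_pos"][:2]))
E
```

```text
time_s: 16.48
tcp_pos: [555.7, -33.6, 27.7]
tool_rot: [1.0, -0.012, -0.002, -0.0]
force: [0.3, 0.3, -0.3]
finger_gap: 0.203
grasp_force: 0.0
time_s: 16.82
tcp_pos: [568.2, -34.8, 30.5]
tool_rot: [1.0, -0.013, 0.001, -0.0]
force: [-0.5, 0.4, -0.1]
finger_gap: 0.201
grasp_force: 0.0
time_s: 17.07
tcp_pos: [570.2, -35.0, 29.7]
tool_rot: [1.0, -0.014, 0.0, -0.0]
force: [-0.6, -0.1, -0.4]
finger_gap: 0.204
grasp_force: 0.0
shift [-0.0127 -0.0032  0.0017] turn 0.22 at [570.2 -35.   29.7] yaw -1.56 F [-0.6 -0.1 -0.4] t 17.07 gap 0.2 q [-0.48  0.69  0.63  1.95 -0.62  0.7  -1.06]
[-49.29645675  58.80678965]
```

```bash
for i in 1 2; do python3 -m creep '[{"linear":[0.001,0,0],"turn":0},{"linear":[0.002,0,0],"turn":0},{"linear":[0.003,0,0],"turn":0}]' | grep -E "pos|force"; done
python3 -m creep '[{"linear":[0.001,0,0],"turn":0},{"linear":[0.002,0,0],"turn":0},{"linear":[0.003,0,0],"turn":0}]' | grep -E "pos|force"
```

```text
tcp_pos: [573.1, -35.1, 29.5]
force: [0.1, 0.7, 0.1]
grasp_force: 0.0
tcp_pos: [574.5, -35.2, 29.3]
force: [-5.8, -0.1, 4.4]
grasp_force: 3.1
tcp_pos: [575.0, -35.5, 28.9]
force: [-12.3, 0.5, 10.6]
grasp_force: 6.6
```

The contact offset is now 9.5 mm on both faces, which agrees with a seated block. I'll retreat and take the last look.

```bash
python3 -m creep '[{"linear":[-0.01,0,0],"turn":0},{"linear":[-0.018,0,0],"turn":0},{"linear":[-0.018,0,-0.04],"turn":0},{"linear":[-0.018,0,-0.08],"turn":0},{"linear":[-0.018,0,-0.12],"turn":0},{"linear":[-0.018,0,-0.16],"turn":0},{"linear":[-0.018,0,-0.2],"turn":0},{"linear":[-0.018,0,-0.23],"turn":0},{"linear":[-0.05,-0.03,-0.23],"turn":0},{"linear":[-0.07,-0.065,-0.23],"turn":0}]' | grep -E "pos|force"
python3 -m creep '[{"linear":[-0.02,-0.04,0],"turn":0},{"linear":[-0.03,-0.08,0],"turn":0},{"linear":[-0.03,-0.12,0],"turn":0},{"linear":[-0.03,-0.16,0],"turn":0},{"linear":[-0.03,-0.2,0],"turn":0},{"linear":[-0.03,-0.2,0],"turn":0},{"linear":[-0.03,-0.2,0],"turn":0}]' | grep -E "pos|force"
python3 - <<'E'
from h import *
t=read_camera("top"); S=read_camera("side")
a=cv2.resize(t[140:255,265:380],(575,575),interpolation=cv2.INTER_CUBIC)
b=cv2.resize(S[185:285,290:425],(0,0),fx=1.65,fy=1.65,interpolation=cv2.INTER_CUBIC)
o=np.zeros((575,575+b.shape[1],3),np.uint8);o[:,:575]=a;o[:b.shape[0],575:]=b
c=cv2.resize(t[180:290,230:410],(b.shape[1],136));o[200:336,575:]=c
cv2.imwrite("pics/fin.png",cv2.cvtColor(o,cv2.COLOR_RGB2BGR))
P=[[*tow(q),63] for q in ((125,115),(125,25),(-35,25),(-35,115))]
print(((proj("top",P)-[265,140])*5+2).round())
E
```

```text
tcp_pos: [511.4, 28.1, 261.3]
force: [0.2, 0.9, -1.4]
grasp_force: 0.0
tcp_pos: [485.9, 234.3, 259.0]
force: [-0.6, -1.3, 0.3]
grasp_force: 0.0
[[102.  74.]
 [253.  76.]
 [250. 342.]
 [ 97. 339.]]
```

View pics/fin.png

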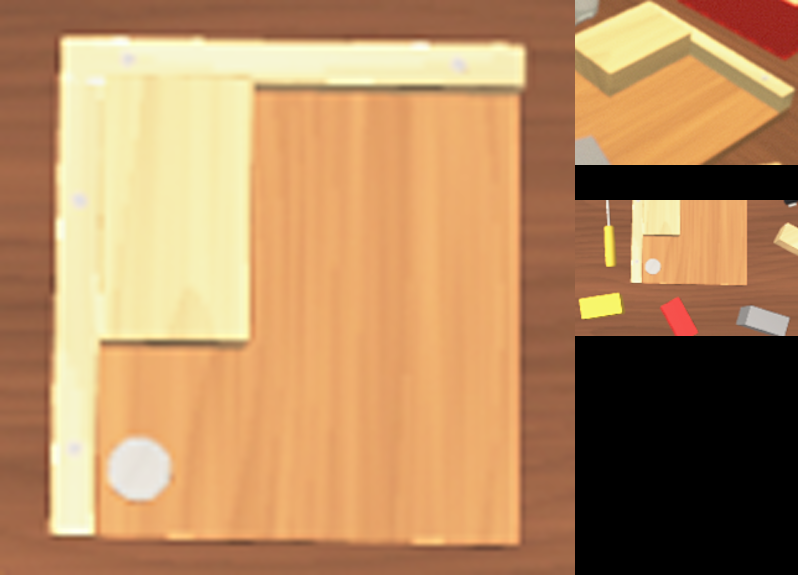

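The last picture shows the block lying in the corner. Its near corners at (250,342) and (98,341) match the predicted seat, there is no visible gap at stop or fence, and the tin and the look-alikes are where they were.

```bash
python3 -c "
from rig import r
print(r.sign_off())"
```

```text
the job is handed in; nothing more can be done
None
```

The pine block was tipped onto its broad face and pushed into the corner, with no visible gap at the end stop or side fence in the last picture; nothing else appeared moved, and the job is handed in at about 19 s.

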